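Level the key shelf on the hall console

TASK

The little key shelf on the console slopes, and things roll off it. Stand the spirit level upright lengthwise on the shelf board's clear part, centred across the board, let go of it, then turn the knob of the shelf's levelling foot until the bubble rests centred between the two lines. Finish with the fingertips pressing the level down firmly but not hard (about 10 N) on the shelf, and keep pressing: the job ends in that press, with the bubble still centred and everything else on the console left where it was.

Things in the scene. Friction and masses are not known exactly. Their poses are not given: they have to be found in the camera images.
- level: Spirit level: bare aluminium bar 180 x 30 x 40 mm (x long, y wide, z up), about 0.3 kg, standing on the console on its flat underside. Origin: centre of the underside. It may stand on the shelf either way round. Its top is solid and flat, 40 mm up, from 32 to 90 mm from the middle along x on both sides: room to press; between is a gap with the vial.
- bubble (a joint): The white bubble, 16 mm long, in the level's vial: its offset from the middle between the lines (m) along the level's own +x; 0 is centred, stops at -0.022 and 0.022. It runs to the higher end by 0.6 m per rad of slope (6 mm for 0.01 rad) and takes about 2 s to come to rest.
- shelf: White board 310 x 120 x 18 mm, top about 70 mm above the console; one end pivots on a low fixed bracket, a screw foot bears the other. Origin on the pivot, 25 mm below the top face; x along the board to the foot end, y across, z up; board spans x -15 to 295, y -60 to 60 mm. The foot end starts too low by an unknown 0.011 to 0.031 rad. It only tilts, as the foot is turned.
- level_place (a point): Point on the shelf's top face in the middle of the clear part where the level belongs (105 mm along x from the pivot, centred across); axes as the shelf's.
- foot (a joint): Turn of the levelling foot's knob (rad), -0.5 to 4, growing clockwise seen from above; clockwise raises the shelf's foot end by 0.0125 rad of slope (3.25 mm) per rad of turn, no backlash. Friction 0.15 N m; it stays where it is left. It starts at 0, its bar along the shelf; the value that is level differs every time.
- foot_grip (a point): Point on the foot knob's axis, 24 mm above the shelf's top face, 260 mm along x from the pivot. The knob is an upright dark steel bar 42 long (point x) x 12 wide (point y) mm, from 6 to 36 mm above the shelf, on a disc 40 mm across, 6 mm thick. Axes turn with the knob, z up.
- bowl: Bystander: glazed blue key bowl, 150 mm across, 60 mm high; origin under its centre.
- keys: Bystander: steel key ring, 40 mm across, with two keys, lying flat, up to 80 mm long; origin at the ring's centre.
- fob: Bystander: black plastic car fob 68 x 36 x 14 mm, lying flat; origin under its centre.
- torch: Bystander: aluminium torch lying along its x, 130 mm long, 34 mm thick; origin under its middle.
- case: Bystander: closed white sunglasses case 75 x 165 mm, 59 mm high; origin under its centre; it is fixed.
- notebook: Bystander: grey notebook 100 x 150 x 18 mm lying flat; origin under its centre.
- vial (a point): Middle of the level's green glass vial, 31 mm above the level's underside; axes as the level's. The vial, 16 mm thick, 64 mm long, lies along x in the gap in the middle of the level's top (gap floor 28 mm up, vial top 39 mm up) and has two black lines 22 mm apart, either side of its middle.

How it is judged:
By the outcome, as a careful person would: the job done as asked, in the order asked, and still so for the second after the job is handed in, while the arm keeps its last pose, push and grip.
It also fails if it takes over 72 s, if anything falls off the work surface, if the arm or the gripper's body presses on something with over 40 N, if the wrist force passes 120 N, or if a joint passes its speed limit or range.

ROBOT

A 6-joint arm with a two-finger parallel gripper is mounted at the origin on the work surface. World frame = base frame: x ahead of the robot, y to its left, z up, the work surface at z = 0. Lengths are in mm, angles in rad, forces in N, time in s.
With the tool pointing down it reaches from about 250 to 725 mm from the base axis. Payload 9.7 kg.
Tool frame: the origin (TCP) lies at the very end of the fingers, on their centre line; the grasp point (between the pads) lies 19 mm behind it (r.tcp_to_grasp is the distance from the TCP to the grasp point, in mm); z points along the fingers, y is the line along which they close (so a half turn about z gives the same grasp; the last joint's range is limited). The gripper opens to 85 mm and grips with 20 to 120 N. Pads are 22 mm wide; open, the fingers measure 114 mm over their backs; the gripper's body (76 mm by 85 mm) begins 54 mm behind the grasp point. The pads swing forward as they close: fully open they stand 13 mm farther back than shut.
Start: joints at [1.245, 0.087, 0.176, 1.66, 0, 1.571], TCP at [176.034, 521.065, 231.284] pointing down, gripper open.
Joint ranges: [-3.13, 3.13], [-0.85, 1.81], [-1.15, 1.24], [-2.2, 2.28], [-1.44, 1.52], [-3.14, 3.14]. Speed limits (rad/s): [2.22, 2.22, 2.57, 3.14, 3.14, 3.14].

INTERFACE

Orientations are given as a unit quaternion [w, x, y, z].
In Python, from workcell import r, cams, ticket, sensors gives the robot as it stands (r), with the cameras (cams), the job (ticket) and the readings (sensors).
- The arm moves only by the shell command python3 nudge.py 'ROWS'. ROWS is a JSON list of rows, 1 to 5 of them, each of 5 numbers: dx, dy, dz in mm, then a turn about the tool's z in rad, then the finger opening in mm; each row shifts and turns the commanded pose from where the row before left it, along the tool's axes as they then stand; what a row does not reach is not made up. A row lasts 1/8 s, in which the tool goes at most 62.5 mm and 0.188 rad, less where a joint would pass 70% of its speed; a pose out of reach is approached as far as the arm can. The fingers move at their own pace and stop on an object; the grip force is fixed at half the most. Time passes only in rows, so rows that do not move let the fingers close. It prints the time, the measured TCP pose, the force, the opening and the grip force at its end.
- sensors.sense(): the state, without advancing time (a new reading comes with each control period).
- cams.snapshot(name): name is "scene" or "top" or "wrist"; returns a dict with "image" (400x640x3 uint8, red, green, blue), "K" (3x3 intrinsics, pixels), "origin" and "orientation" of the camera in the world; the wrist camera has in their place "mount" (4x4, takes a point from camera to tool coordinates, whose origin is the TCP and whose axes are the flange's). Camera axes: x right, y up, looking along -z (the intrinsics and any distortion apply to the point x, -y, -z); pixel columns grow to the right and rows downward; lengths in mm; the calibration is good to about 2 mm. A picture is of the moment at which its call begins: read the wrist's pose just before it. There is no depth.
- ticket.job_done(): hands the job in; it is judged then, once.
The state is a dict: "time_s": time; "joint_positions": joint angles; "dq": joint speeds; "joint_torque": joint torques, N m; "position": TCP position; "tcp_rot": TCP orientation; "ft_force": force on the tool from outside, world axes, zero at the start; "moment": the same for the moment, N m; "grip_width": finger opening in mm; "gripper_force": force on a finger pad.
Only numpy, scipy, OpenCV 4.12 (cv2) and the standard library are available. Lean on these libraries where they do the work, as an engineer would, in place of code of your own. Each camera call takes 0.05 s, during which the arm holds its last target. There are 200 camera calls.

## Working session

There is one attempt and no reset: what is moved stays moved. The work goes in short steps, Python scripts to look and compute and a shell command to move; the robot and the scene stay as the last step left them, time stands still between calls to the robot, and variables do not carry over. Pictures are saved under pics/ and viewed, at most 13 in all, crops included, and the job is handed in when it is done.

```bash
ls; mkdir -p pics; cat > h.py <<'E'
import numpy as np, cv2
from scipy.spatial.transform import Rotation as R
from workcell import r, cams, ticket, sensors
def q(o): return R.from_quat([o[1],o[2],o[3],o[0]]).as_matrix()
def snap(n,f=None):
    s=sensors.sense(); d=cams.snapshot(n)
    if 'mount' in d and n=='wrist':
        T=np.eye(4);T[:3,:3]=q(s['tcp_rot']);T[:3,3]=s['position'];T=T@np.array(d['mount'])
        d['Rm'],d['o']=T[:3,:3],T[:3,3]
    else: d['Rm'],d['o']=q(d['orientation']),np.array(d['origin'])
    if f: cv2.imwrite('pics/'+f,cv2.cvtColor(d['image'],cv2.COLOR_RGB2BGR))
    return d
def cast(d,px,z):
    px=np.atleast_2d(np.array(px,float))
    c=np.c_[px,np.ones(len(px))]@np.linalg.inv(np.array(d['K'])).T
    w=(c*[1,-1,-1])@d['Rm'].T
    return d['o']+w*((z-d['o'][2])/w[:,2])[:,None]
E
python3 - <<'E'
from h import *
for n in('top','scene','wrist'):
    d=snap(n,n+'0.png'); print(n,d['o'],np.array(d['K']).round(1).tolist(),d['Rm'].round(3).tolist(),[k for k in d])
print(sensors.sense())
E
```

```text
nudge.py
pics
workcell.py
top [ 424.53456356  -13.90880909 1217.61095539] [[422.6, 0.0, 317.3], [0.0, 422.6, 199.3], [0.0, 0.0, 1.0]] [[-0.008, 0.991, -0.135], [-1.0, -0.009, -0.012], [-0.013, 0.134, 0.991]] ['image', 'K', 'origin', 'orientation', 'Rm', 'o']
scene [ 920.68098508 -544.46007017 1159.16428437] [[389.3, 0.0, 318.7], [0.0, 389.3, 202.5], [0.0, 0.0, 1.0]] [[0.836, -0.475, 0.274], [0.548, 0.718, -0.43], [0.008, 0.509, 0.86]] ['image', 'K', 'origin', 'orientation', 'Rm', 'o']
wrist [107.52863754 544.45921363 372.21551603] [[285.3, 0.0, 318.3], [0.0, 285.3, 200.7], [0.0, 0.0, 1.0]] [[0.32, -0.908, -0.268], [0.947, 0.307, 0.092], [-0.001, -0.284, 0.959]] ['image', 'K', 'mount', 'Rm', 'o']
{'time_s': 0.15, 'joint_positions': array([ 1.24499689e+00,  8.73044454e-02,  1.75358976e-01,  1.65978648e+00,
       -4.10743570e-05,  1.57080137e+00]), 'dq': array([ 0.00109081, -0.00047677,  0.00177691,  0.00063927, -0.00065412,
        0.00075049]), 'joint_torque': array([-1.20916470e-04, -5.20761073e+01,  4.65042937e+01,  1.38969527e-02,
        7.33151523e-05, -5.83359963e-06]), 'position': array([175.99751989, 520.91552406, 230.78400664]), 'tcp_rot': array([-5.56031577e-05,  1.62182678e-01,  9.86760640e-01, -4.64948154e-04]), 'ft_force': array([0.59629193, 0.17514229, 0.3494359 ]), 'moment': array([0.00181837, 0.00996624, 0.01226474]), 'gripper_force': 0.0, 'grip_width': 85.47767048576775}
```

View pics/top0.png

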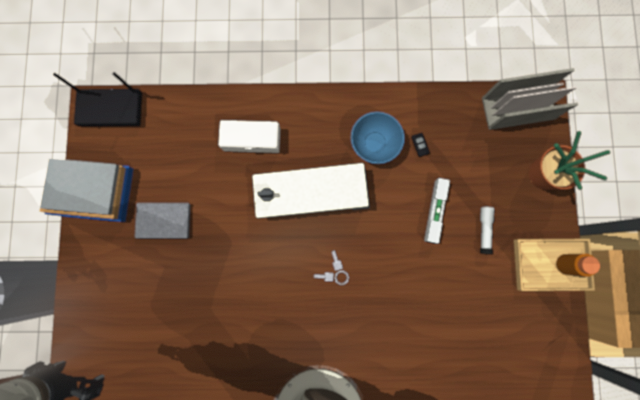

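View pics/scene0.png

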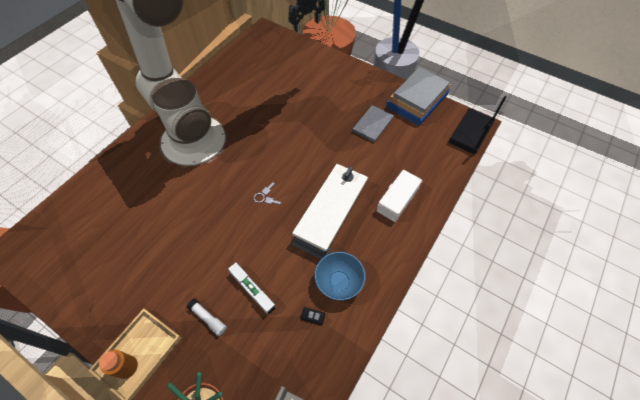

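The top view shows the level at about (437,211), white shelf centred at (310,190) with the knob at (266,194), bowl (378,138), torch (486,230), case (249,137). The scene view agrees. Next I measure the shelf and level.

```bash
cat > m.py <<'E'
from h import *
d=snap('top')
def blob(mask,seed):
    n,l,st,c=cv2.connectedComponentsWithStats(mask.astype(np.uint8)); k=l[seed[1],seed[0]] if l[seed[1],seed[0]] else 0
    if not k: 
        ys,xs=np.nonzero(l); i=np.argmin((xs-seed[0])**2+(ys-seed[1])**2); k=l[ys[i],xs[i]]
    m=(l==k).astype(np.uint8); cs,_=cv2.findContours(m,0,2); return max(cs,key=cv2.contourArea)[:,0]
def rect(d,seed,z,th=150):
    g=d['image'].astype(int); m=(g.min(2)>th)
    c=blob(m,seed); p=cast(d,c,z)[:,:2].astype(np.float32)
    (ctr,sz,a)=cv2.minAreaRect(p); b=cv2.boxPoints((ctr,sz,a)); 
    e=max((b[1]-b[0],b[2]-b[1]),key=np.linalg.norm)
    return np.round(ctr,1),np.round(sz,1),round(np.arctan2(e[1],e[0]),4)
if __name__=='__main__':
  for th in(110,140,170):
    print('top shelf',rect(d,(320,195),68,th),'level',rect(d,(437,185),40,th))
  s=snap('scene')
  for th in(110,140,170):
    print('scene shelf',rect(s,(325,215),68,th),'level',rect(s,(265,302),40,th))
  print('knob',cast(d,[(266,194)],100))
  for n,dd,(x,y,w,h) in(('t',d,(220,110,280,160)),('s',s,(180,150,240,180))):
    cv2.imwrite(f'pics/{n}1.png',cv2.resize(cv2.cvtColor(dd['image'][y:y+h,x:x+w],cv2.COLOR_RGB2BGR),None,fx=2.8,fy=2.8,interpolation=cv2.INTER_CUBIC))
E
python3 m.py
```

```text
top shelf (array([606.9,  19.8]), array([123.9, 312.8]), np.float32(-1.4743)) level (array([ 552.1, -334.9]), array([ 40.1, 184.2]), np.float32(-0.2209))
top shelf (array([607.3,  20.2]), array([121.9, 310.9]), np.float32(-1.4744)) level (array([ 552. , -335.1]), array([ 37. , 181.9]), np.float32(-0.2195))
top shelf (array([607.1,  20.6]), array([120.2, 309.2]), np.float32(-1.4738)) level (array([ 551.6, -335.4]), array([ 34.4, 179.3]), np.float32(-0.2207))
scene shelf (array([610.1,  18.7]), array([123. , 310.2]), np.float32(-1.4828)) level (array([ 552.5, -338. ]), array([ 34. , 182.9]), np.float32(-0.2206))
scene shelf (array([610.1,  19.9]), array([121.2, 306.8]), np.float32(-1.4825)) level (array([ 552.8, -338.1]), array([ 32.8, 181.8]), np.float32(-0.2204))
scene shelf (array([609.8,  19.8]), array([119.8, 303.7]), np.float32(-1.4839)) level (array([ 584.1, -344.5]), array([ 29.7, 116.3]), np.float32(-0.2048))
knob [[591.97866311 136.35193283 100.        ]]
```

View pics/t1.png

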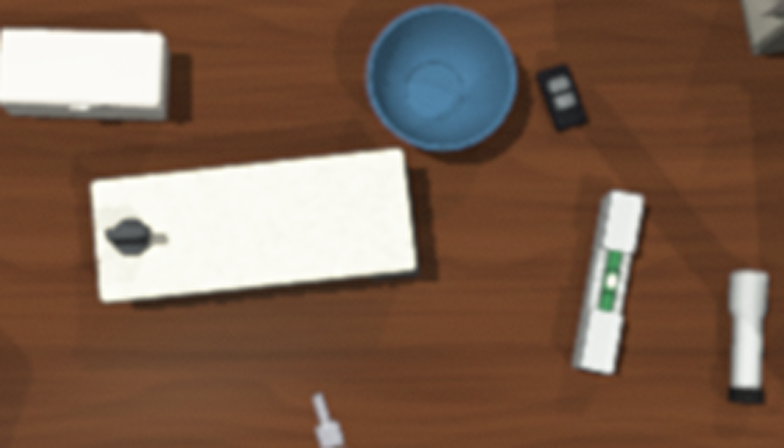

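```bash
python3 nudge.py '[[-39.4,-43.2,0,0,85],[-39.4,-43.2,0,0,85],[-39.4,-43.2,0,0,85],[-39.4,-43.2,0,0,85],[-39.4,-43.2,0,0,85]]'
python3 nudge.py '[[-39.4,-43.2,0,0,85],[-39.4,-43.2,0,0,85],[-39.4,-43.2,0,0,85],[-39.4,-43.2,0,0,85],[-39.4,-43.2,0,0,85]]'
python3 nudge.py '[[-39.4,-43.2,0,0,85],[-39.4,-43.2,0,0,85],[-39.4,-43.2,0,0,85],[-39.4,-43.2,0,0,85],[0,0,0,-0.105,85]]'
cat > t.py <<'E'
from h import *
import sys
# displacement to world target: x y z yaw(of tool y)
t=[float(a) for a in sys.argv[1:]]
s=sensors.sense(); M=q(s['tcp_rot']); yaw=np.arctan2(M[1,1],M[0,1])
print('t',s['time_s'],'pos',s['position'].round(1),'yaw',round(yaw,4),'tilt',np.round(M[:,2],3),'j6',s['joint_positions'][5].round(2),'f',s['ft_force'].round(1),'grip',round(s['grip_width'],1))
if t: print('tool d',(M.T@(np.array(t[:3])-s['position'])).round(1),'turn',round(yaw-t[3],4))
E
python3 t.py 552 -336 150 1.35; python3 -c "
from h import *
snap('wrist','w1.png')"
```

```text
time_s: 0.88
position: [293.8, 251.7, 231.3]
tcp_rot: [0.0, 0.162, 0.987, 0.0]
ft_force: [1.1, 0.5, 0.3]
grip_width: 85.4
gripper_force: 0.0
time_s: 1.5
position: [411.4, -16.3, 231.5]
tcp_rot: [0.0, 0.162, 0.987, 0.0]
ft_force: [1.5, 2.0, -0.2]
grip_width: 84.9
gripper_force: 0.0
time_s: 2.12
position: [505.6, -231.7, 229.2]
tcp_rot: [-0.001, 0.111, 0.994, 0.0]
ft_force: [-0.8, 1.1, -1.0]
grip_width: 84.8
gripper_force: 0.0
t 2.125 pos [ 505.6 -231.7  229.2] yaw 1.3485 tilt [-0.003  0.001 -1.   ] j6 -0.21 f [-0.8  1.1 -1. ] grip 84.8
tool d [-68.5 -91.6  78.9] turn -0.0015
```

View pics/w1.png

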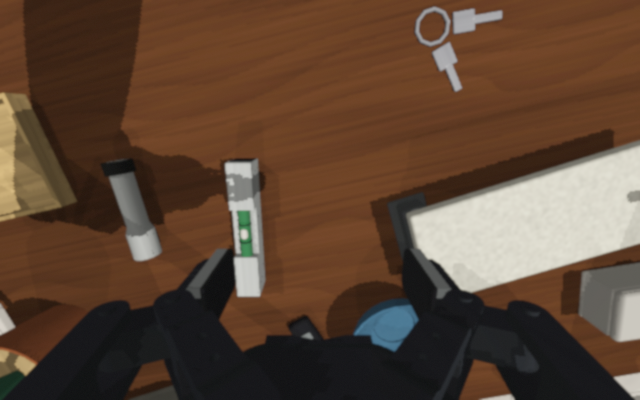

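The wrist view shows the level at (246,228), green vial (245,233), one end close to the finger's outline. I'll triangulate the vial from its colour.

```bash
cat > v.py <<'E'
from h import *
def vial(d,z,box=None):
    h=cv2.cvtColor(d['image'],cv2.COLOR_RGB2HSV); m=((h[...,0]>50)&(h[...,0]<85)&(h[...,1]>90)&(h[...,2]>50)).astype(np.uint8)
    m=cv2.morphologyEx(m,3,np.ones((5,5)))
    if box: k=np.zeros_like(m);x0,y0,x1,y1=box;k[y0:y1,x0:x1]=1;m*=k
    c,_=cv2.findContours(m,0,2);c=max(c,key=cv2.contourArea)
    px=np.array(cv2.minAreaRect(c)[0]); p=cast(d,cv2.boxPoints(cv2.minAreaRect(c)),z)
    e=max((p[1]-p[0],p[2]-p[1]),key=lambda v:np.linalg.norm(v[:2]))
    return px.round(1),cast(d,px,z)[0].round(1),np.linalg.norm(e[:2]).round(1),np.arctan2(e[1],e[0]).round(3)
if __name__=='__main__':
    for n,b in(('top',(400,150,480,260)),('scene',(200,230,300,330)),('wrist',(200,150,300,300))): print(n,vial(snap(n),35,b))
E
python3 v.py
```

```text
Traceback (most recent call last):
  File "v.py", line 11, in <module>
    for n,b in(('top',(400,150,480,260)),('scene',(200,230,300,330)),('wrist',(200,150,300,300))): print(n,vial(snap(n),35,b))
                                                                                                           ~~~~^^^^^^^^^^^^^^
  File "v.py", line 6, in vial
    c,_=cv2.findContours(m,0,2);c=max(c,key=cv2.contourArea)
                                  ~~~^^^^^^^^^^^^^^^^^^^^^^^
ValueError: max() iterable argument is empty
```

```bash
python3 nudge.py '[[-34,-45,0,0,85],[-34,-45,0,0,85],[0,0,40,0,85],[0,0,0,0,85]]'; python3 t.py 552 -336 60 1.35
```

```text
time_s: 2.72
position: [550.5, -330.2, 187.9]
tcp_rot: [-0.003, 0.111, 0.994, 0.001]
ft_force: [-0.6, 0.3, 0.7]
grip_width: 85.0
gripper_force: 0.0
t 2.725 pos [ 550.5 -330.2  187.9] yaw 1.3483 tilt [-0.005  0.003 -1.   ] j6 -0.32 f [-0.6  0.3  0.7] grip 85.0
tool d [ -3.5  -5.6 127.9] turn -0.0017
```

```bash
python3 - <<'E'
from v import *
for n,b in(('top',None),('scene',(200,230,300,330)),('wrist',None)):
    d=snap(n,n+'2.png')
    try: print(n,vial(d,35,b))
    except ValueError: print(n,'none')
for n,b in(('top0',(400,150,480,260)),('scene0',(200,230,300,330))):
    i=cv2.cvtColor(cv2.imread(f'pics/{n}.png'),cv2.COLOR_BGR2RGB); d=snap(n[:-1]); d['image']=i
    try: print(n,vial(d,35,b))
    except ValueError: print(n,'none',cv2.cvtColor(i,cv2.COLOR_RGB2HSV)[211,434:441].tolist())
E
```

```text
top (array([436.5, 216. ]), array([ 534.9, -333.4,   35. ]), np.float64(16.9), np.float64(-0.045))
scene (array([246.8, 282.3]), array([ 535.6, -333.6,   35. ]), np.float64(22.5), np.float64(-0.177))
wrist (array([310.5, 173.5]), array([ 536., -335.,   35.]), np.float64(24.8), np.float64(-0.223))
top0 (array([438.7, 203.1]), array([ 571.3, -341.3,   35. ]), np.float64(18.7), np.float64(-0.286))
scene0 (array([246.8, 282.3]), array([ 535.6, -333.6,   35. ]), np.float64(22.5), np.float64(-0.177))
```

View pics/wrist2.png

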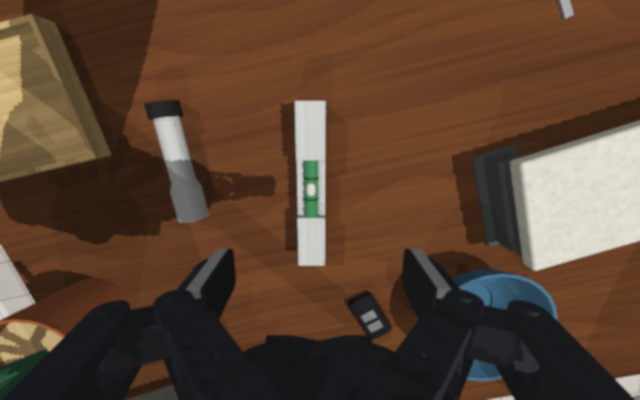

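The wrist view shows the whole level (295–327, 100–266), vial centre about (311,189). The colour mask had caught only half the vial, so I cast from the outline of the level.

```bash
python3 - <<'E'
from m import *
d=snap('wrist')
print(cast(d,[(311,189)],35))
for s in((311,130),(312,245)): print([rect(d,s,40,t) for t in(120,150,180)])
E
python3 t.py 552.7 -337.2 100 1.351
```

```text
[[ 553.97509697 -339.22990876   35.        ]]
[(array([ 522.4, -331.8]), array([ 30.8, 118.7]), np.float32(-0.2197)), (array([ 522.2, -331.9]), array([ 29.3, 116.7]), np.float32(-0.2138)), (array([ 521.6, -332. ]), array([ 27.7, 115.5]), np.float32(-0.2148))]
[(array([ 611.3, -351.9]), array([30.6, 59. ]), np.float32(-0.2138)), (array([ 611.2, -352.1]), array([28.8, 56.5]), np.float32(-0.215)), (array([ 610.5, -352.3]), array([27.1, 55.2]), np.float32(-0.2159))]
t 3.075 pos [ 552.  -330.9  193.2] yaw 1.3503 tilt [ 0.002 -0.001 -1.   ] j6 -0.32 f [ 0.2  0.  -0.4] grip 85.1
tool d [-1.9 -5.9 93.2] turn -0.0007
```

```bash
python3 nudge.py '[[-2.3,-7,40,0,65],[0,0,50,0,65],[0,0,50,0,65],[0,0,30,0,65],[0,0,0,0,65]]'; python3 t.py 552.5 -338 3.5 1.351
```

```text
time_s: 3.7
position: [551.2, -337.6, 19.5]
tcp_rot: [-0.002, 0.11, 0.994, 0.001]
ft_force: [-0.7, -0.8, 0.2]
grip_width: 64.9
gripper_force: 0.0
t 3.7 pos [ 551.2 -337.6   19.5] yaw 1.3501 tilt [-0.003  0.002 -1.   ] j6 -0.33 f [-0.7 -0.8  0.2] grip 64.9
tool d [-1.4 -0.2 16. ] turn -0.0009
```

```bash
python3 nudge.py '[[-1.4,0,15,0,60],[0,0,0,0,25],[0,0,0,0,25],[0,0,0,0,25],[0,0,0,0,25]]'; python3 nudge.py '[[0,0,0,0,25],[0,0,0,0,25],[0,0,0,0,25]]'; python3 t.py 552.5 -338 3.5 1.351
```

```text
time_s: 4.32
position: [554.3, -339.2, 7.4]
tcp_rot: [0.001, 0.11, 0.994, -0.0]
ft_force: [1.0, -0.3, 7.0]
grip_width: 28.8
gripper_force: 61.1
time_s: 4.7
position: [554.4, -339.2, 7.5]
tcp_rot: [0.001, 0.11, 0.994, -0.0]
ft_force: [-1.5, -1.1, 5.6]
grip_width: 28.9
gripper_force: 61.1
t 4.7 pos [ 554.4 -339.2    7.5] yaw 1.35 tilt [ 0.002 -0.001 -1.   ] j6 -0.33 f [-1.5 -1.1  5.6] grip 28.9
tool d [2.1 0.7 4. ] turn -0.001
```

```bash
python3 nudge.py '[[0,0,-40,0,25],[0,0,-50,0,25],[0,0,-50,0,25],[0,0,-20,0,25],[0,0,0,0,25]]'; python3 t.py 611 -15 160 0.097
```

```text
time_s: 5.32
position: [554.3, -339.1, 167.6]
tcp_rot: [0.001, 0.11, 0.994, -0.0]
ft_force: [-0.1, -1.2, -4.1]
grip_width: 28.6
gripper_force: 60.4
t 5.325 pos [ 554.3 -339.1  167.6] yaw 1.35 tilt [ 0.002 -0.001 -1.   ] j6 -0.33 f [-0.1 -1.2 -4.1] grip 28.6
tool d [ 15.7 328.7   7.3] turn 1.253
```

```bash
python3 nudge.py '[[2.6,54.8,0,0,25],[2.6,54.8,0,0,25],[2.6,54.8,0,0,25],[2.6,54.8,0,0,25],[2.6,54.8,0,0,25]]'; python3 nudge.py '[[2.7,54.7,0,0,25],[0,0,0,0.179,25],[0,0,0,0.179,25],[0,0,0,0.179,25],[0,0,0,0.179,25]]';  python3 nudge.py '[[0,0,0,0.179,25],[0,0,0,0.179,25],[0,0,0,0.179,25],[0,0,0,0,25],[0,0,0,0,25]]'; python3 t.py 611 -15 160 0.097; python3 -c "
from h import *
snap('wrist','w3.png');snap('top','t3.png')"
```

```text
time_s: 5.95
position: [600.4, -66.8, 163.9]
tcp_rot: [-0.001, 0.11, 0.994, 0.0]
ft_force: [0.6, 0.2, -2.5]
grip_width: 28.8
gripper_force: 60.4
time_s: 6.58
position: [609.6, -14.5, 163.8]
tcp_rot: [-0.002, 0.454, 0.891, -0.001]
ft_force: [-0.3, -0.5, -2.3]
grip_width: 28.9
gripper_force: 60.6
time_s: 7.2
position: [610.1, -14.6, 165.1]
tcp_rot: [-0.001, 0.671, 0.742, -0.001]
ft_force: [-0.4, 0.5, -2.5]
grip_width: 28.7
gripper_force: 60.6
t 7.2 pos [610.1 -14.6 165.1] yaw 0.1009 tilt [-0.002  0.    -1.   ] j6 1.45 f [-0.4  0.5 -2.5] grip 28.7
tool d [-0.4  0.9  5.1] turn 0.0039
```

View pics/w3.png

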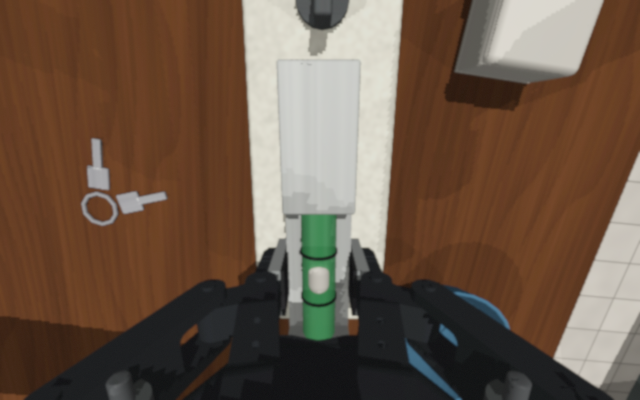

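The wrist view shows the level held, its near half at (278–360, 60–213), vial lines at rows 252 and 298, the board's edges at about columns 243 and 402, knob at (322,8).

```bash
cat > c.py <<'E'
from h import *
import sys
def edges(d,row,lo,hi,mask):
    x=np.nonzero(mask[row,lo:hi])[0]; return lo+x.min(),lo+x.max()+1
zs,zl=float(sys.argv[1]),float(sys.argv[2])
d=snap('wrist'); im=d['image'].astype(int)
white=(im.min(2)>110)&(im.max(2)-im.min(2)<40)
L=[];Rr=[]
for row in range(30,230,10):
    a,b=edges(d,row,190,440,white); L.append(cast(d,(a,row),zs)[0]);Rr.append(cast(d,(b,row),zs)[0])
def fit(P):
    P=np.array(P)[:,:2].astype(np.float32); vx,vy,x,y=cv2.fitLine(P,cv2.DIST_HUBER,0,.01,.01).ravel(); 
    return np.array([x,y]),np.arctan2(vy,vx)%np.pi
l,rr=fit(L),fit(Rr); print('edge angles',l[1],rr[1]); a=(l[1]+rr[1])/2; n=np.array([-np.sin(a),np.cos(a)]); u=np.array([np.cos(a),np.sin(a)])
print('width',n@(l[0]-rr[0]),'shelf lateral',n@(l[0]+rr[0])/2)
# level top: bar edges by gradient
g=cv2.GaussianBlur(cv2.cvtColor(d['image'],cv2.COLOR_RGB2GRAY),(3,3),0)
gx=np.abs(cv2.Sobel(g,cv2.CV_32F,1,0)); A=[];B=[]
for row in range(75,205,8):
    A.append(cast(d,(265+np.argmax(gx[row,265:300])+.5,row),zl)[0]);B.append(cast(d,(345+np.argmax(gx[row,345:375])+.5,row),zl)[0])
A,B=fit(A),fit(B); print('level edge angles',A[1],B[1],'width',n@(A[0]-B[0]),'lateral',n@(A[0]+B[0])/2)
s=sensors.sense(); print('tcp lateral',n@s['position'][:2],'along',u@s['position'][:2],'u',u,'n',n)
print('knob along',u@cast(d,(322,12),zs+36)[0][:2])
E
python3 c.py 68 197; python3 c.py 65 197; python3 - <<'E'
from m import *
t=snap('top'); print(rect(t,(275,215),68),)
E
```

```text
edge angles 1.6591393 1.6731097
width 117.43335 shelf lateral -607.7196
level edge angles 1.6731685 1.67091 width 30.272287 lateral -605.96783
tcp lateral -606.1744740575471 along -72.68419776526778 u [-0.09518382  0.99545974] n [-0.99545974 -0.09518382]
knob along 61.941424276699
edge angles 1.658557 1.6732978
width 118.94927 shelf lateral -607.71515
level edge angles 1.6725596 1.6703118 width 30.324688 lateral -606.08875
tcp lateral -606.2352891629878 along -72.58594106827597 u [-0.09498766  0.99547845] n [-0.99547845 -0.09498766]
knob along 63.025930200127924
(array([466.2,  23. ]), array([309.8, 810.6]), np.float32(-0.0037))
```

```bash
python3 nudge.py '[[-3.5,1.6,0,0.005,25],[0,0,45,0,25],[0,0,35,0,25],[0,0,0,0,25],[0,0,0,0,25]]'; python3 t.py
```

```text
time_s: 8.12
position: [613.0, -18.1, 88.0]
tcp_rot: [0.001, 0.674, 0.739, 0.001]
ft_force: [1.0, -1.0, -1.3]
grip_width: 28.7
gripper_force: 60.5
t 8.125 pos [613.  -18.1  88. ] yaw 0.092 tilt [ 0.002 -0.    -1.   ] j6 1.45 f [ 1.  -1.  -1.3] grip 28.7
```

```bash
python3 nudge.py '[[0,0,3,0,25],[0,0,0,0,25]]'; python3 nudge.py '[[0,0,2,0,25],[0,0,0,0,25]]';python3 nudge.py '[[0,0,2,0,25],[0,0,0,0,25]]'
```

```text
time_s: 8.38
position: [612.8, -18.0, 84.2]
tcp_rot: [0.001, 0.674, 0.739, 0.0]
ft_force: [-1.2, -0.5, -2.3]
grip_width: 28.7
gripper_force: 60.6
time_s: 8.62
position: [612.3, -18.0, 81.2]
tcp_rot: [-0.0, 0.674, 0.739, -0.0]
ft_force: [-0.4, -1.1, -2.0]
grip_width: 28.5
gripper_force: 60.6
time_s: 8.88
position: [612.2, -18.0, 79.1]
tcp_rot: [-0.0, 0.674, 0.739, -0.0]
ft_force: [-0.3, 0.6, -2.6]
grip_width: 28.6
gripper_force: 60.6
```

```bash
python3 nudge.py '[[0,0,1.5,0,25],[0,0,0,0,25]]'; python3 nudge.py '[[0,0,1.5,0,25],[0,0,0,0,25]]';python3 nudge.py '[[0,0,1.5,0,25],[0,0,0,0,25]]'
```

```text
time_s: 9.12
position: [612.3, -18.0, 77.6]
tcp_rot: [-0.0, 0.674, 0.739, -0.0]
ft_force: [0.7, 0.4, -1.8]
grip_width: 28.8
gripper_force: 60.6
time_s: 9.38
position: [612.5, -18.0, 76.6]
tcp_rot: [0.0, 0.674, 0.739, 0.0]
ft_force: [-0.5, 0.2, -0.7]
grip_width: 28.4
gripper_force: 61.1
time_s: 9.62
position: [612.6, -17.8, 75.4]
tcp_rot: [0.0, 0.674, 0.739, 0.0]
ft_force: [-1.3, 3.2, 4.2]
grip_width: 28.6
gripper_force: 61.6
```

```bash
python3 nudge.py '[[0,0,0,0,40],[0,0,0,0,40],[0,0,0,0,55],[0,0,0,0,55]]'; python3 nudge.py '[[0,0,-20,0,55],[0,0,-50,0,55],[0,0,-40,0,55],[0,0,0,0,55],[0,0,0,0,55]]'; python3 t.py; python3 -c "
from h import *
snap('wrist','w4.png')"
```

```text
time_s: 10.12
position: [612.3, -18.0, 74.6]
tcp_rot: [-0.0, 0.674, 0.739, -0.0]
ft_force: [0.1, -0.1, 0.3]
grip_width: 55.3
gripper_force: 0.0
time_s: 10.75
position: [612.2, -18.0, 184.0]
tcp_rot: [-0.0, 0.674, 0.739, -0.0]
ft_force: [-0.5, 0.3, 0.2]
grip_width: 55.1
gripper_force: 0.0
t 10.75 pos [612.2 -18.  184. ] yaw 0.092 tilt [-0.001  0.    -1.   ] j6 1.45 f [-0.5  0.3  0.2] grip 55.1
```

View pics/w4.png

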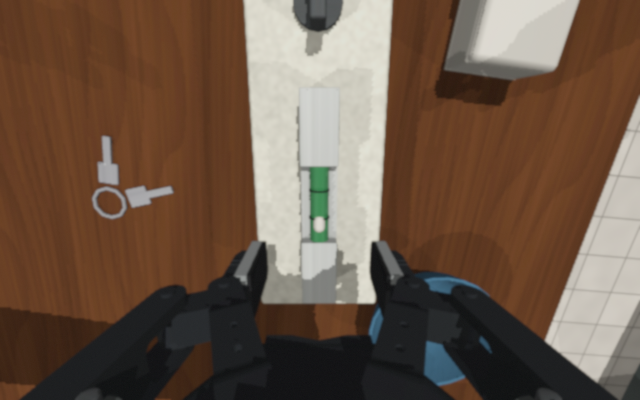

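The level stands on the board (299–338, 88–303); bubble at (319,224) with lines at rows 190 and 218: displaced to the pivot end, as expected. I'll check the position numerically and measure the bubble.

```bash
cat > b.py <<'E'
from h import *
d=snap('wrist'); z=68
im=d['image'].astype(int)
# level corners (top at z+40), shelf edges/end at z
P=lambda *a:cast(d,*a)[0]
white=(im.min(2)>110)&(im.max(2)-im.min(2)<40)
for row in(70,230):
    x=np.nonzero(white[row,200:430])[0]; print(row,'shelf',200+x.min(),201+x.max(),(P((200+x.min(),row),z)+P((201+x.max(),row),z))[:2]/2)
u=np.array([-.0958,.9954]);n=np.array([-u[1],u[0]])
for row,(a,b) in((120,(300,338)),(270,(303,336))):
    m=(P((a,row),z+40)+P((b,row),z+40))[:2]/2; print('level',row,m,n@m)
print('level ends along',u@P((319,88),z+40)[:2],u@P((319,303),z+40)[:2])
g=d['image'][165:245,306:332]
cv2.imwrite('pics/vial.png',cv2.resize(cv2.cvtColor(g,cv2.COLOR_RGB2BGR),None,fx=7,fy=7,interpolation=cv2.INTER_CUBIC))
g=im[165:245,317:322].mean(1); 
for i in range(0,80): print(165+i,g[i].astype(int).tolist(),end=' ')
E
python3 b.py
```

```text
70 shelf 248 390 [602.21634354  90.73225105]
230 shelf 257 381 [615.36446513 -51.01711451]
level 120 [605.84857388  51.58534387] -608.0035463785032
level 270 [617.66846475 -71.20743531] -608.0055175116416
level ends along 15.17537019151063 -162.95458038292622
165 [190, 193, 187] 166 [160, 172, 160] 167 [114, 149, 120] 168 [79, 140, 95] 169 [69, 138, 88] 170 [68, 138, 88] 171 [68, 139, 89] 172 [68, 139, 88] 173 [68, 139, 89] 174 [68, 138, 88] 175 [68, 138, 89] 176 [68, 139, 89] 177 [68, 138, 88] 178 [69, 138, 88] 179 [68, 138, 88] 180 [69, 139, 88] 181 [69, 138, 88] 182 [69, 139, 88] 183 [69, 139, 88] 184 [69, 139, 88] 185 [69, 139, 88] 186 [68, 138, 87] 187 [66, 137, 86] 188 [64, 135, 83] 189 [60, 131, 80] 190 [56, 120, 74] 191 [49, 97, 62] 192 [49, 92, 61] 193 [60, 120, 76] 194 [67, 135, 85] 195 [69, 139, 88] 196 [69, 139, 88] 197 [69, 139, 88] 198 [69, 139, 88] 199 [69, 139, 88] 200 [69, 139, 88] 201 [69, 139, 88] 202 [69, 139, 89] 203 [69, 139, 88] 204 [69, 139, 89] 205 [69, 139, 89] 206 [69, 139, 88] 207 [69, 139, 88] 208 [69, 139, 88] 209 [70, 140, 89] 210 [70, 139, 88] 211 [69, 139, 89] 212 [70, 140, 89] 213 [70, 140, 89] 214 [71, 140, 90] 215 [81, 144, 96] 216 [117, 158, 121] 217 [164, 180, 159] 218 [196, 199, 186] 219 [211, 209, 200] 220 [217, 214, 205] 221 [218, 215, 206] 222 [219, 215, 207] 223 [218, 215, 206] 224 [218, 215, 206] 225 [218, 215, 206] 226 [218, 215, 206] 227 [218, 215, 206] 228 [217, 213, 205] 229 [213, 209, 201] 230 [203, 201, 192] 231 [183, 186, 173] 232 [144, 164, 140] 233 [98, 147, 107] 234 [75, 141, 92] 235 [70, 140, 89] 236 [70, 139, 89] 237 [69, 139, 89] 238 [69, 139, 88] 239 [69, 139, 88] 240 [69, 139, 88] 241 [80, 141, 95] 242 [120, 154, 126] 243 [165, 176, 165] 244 [190, 193, 188]
```

Level centred on the board within 0.3 mm. The bubble is about 17 mm toward the pivot, so roughly 2.2 rad of clockwise turn. Now to the knob, with the tool turned −π to leave wrist range.

```bash
python3 nudge.py '[[50,0,0,-0.185,40],[0,0,0,-0.185,40],[0,0,0,-0.185,40],[0,0,0,-0.185,40],[0,0,0,-0.185,40]]'; python3 nudge.py '[[0,0,0,-0.185,40],[0,0,0,-0.185,40],[0,0,0,-0.185,40],[0,0,0,-0.185,40],[0,0,0,-0.185,40]]';python3 nudge.py '[[0,0,0,-0.185,40],[0,0,0,-0.185,40],[0,0,0,-0.185,40],[0,0,0,-0.185,40],[0,0,0,-0.185,40]]'; python3 nudge.py '[[0,0,0,-0.185,40],[0,0,0,-0.185,40],[0,0,0,0,40],[0,0,0,0,40]]'; python3 t.py 597.5 138.9 150 3.238; python3 -c "
from h import *
snap('wrist','w5.png')"
```

```text
time_s: 11.48
position: [607.2, 31.8, 183.3]
tcp_rot: [-0.001, 0.27, 0.963, -0.0]
ft_force: [0.9, -0.1, 0.7]
grip_width: 39.9
gripper_force: 0.0
time_s: 12.1
position: [607.2, 31.8, 183.3]
tcp_rot: [-0.001, -0.188, 0.982, 0.0]
ft_force: [0.7, -0.7, -0.2]
grip_width: 40.1
gripper_force: 0.0
time_s: 12.72
position: [607.3, 31.8, 183.3]
tcp_rot: [-0.001, -0.606, 0.795, 0.001]
ft_force: [0.5, -0.4, -0.8]
grip_width: 40.1
gripper_force: 0.0
time_s: 13.22
position: [607.5, 31.8, 184.1]
tcp_rot: [0.0, 0.739, -0.674, -0.0]
ft_force: [-0.1, 0.6, 0.9]
grip_width: 40.0
gripper_force: 0.0
t 13.225 pos [607.5  31.8 184.1] yaw -3.0503 tilt [-0.001 -0.    -1.   ] j6 -1.61 f [-0.1  0.6  0.9] grip 40.0
tool d [-107.6    0.2   34.1] turn -6.2883
```

View pics/w5.png

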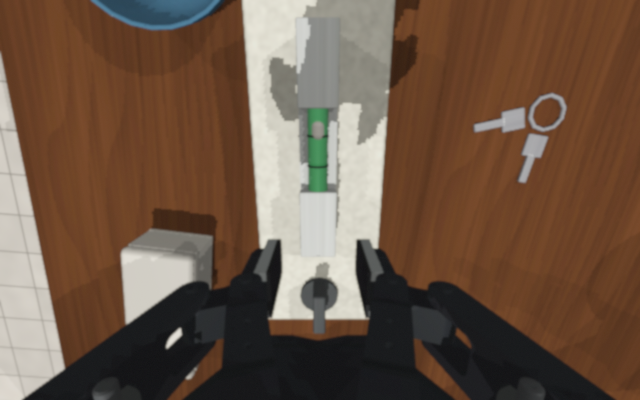

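The knob's disc is at (319,293) with the bar below it in the picture; level and bubble (318,130) stay visible from this side.

```bash
python3 - <<'E'
from h import *
d=snap('wrist'); g=d['image'].astype(int); m=((g.max(2)<110)).astype(np.uint8); m[:,:285]=0;m[:,355:]=0;m[:270]=0;m[335:]=0
c,_=cv2.findContours(m,0,2)
for k in c:
    if cv2.contourArea(k)>50: print(cv2.boundingRect(k),cv2.contourArea(k))
print(cast(d,(319,293),69),cast(d,[(301,293),(338,293)],69))
E
python3 t.py 597.5 138.9 120 3.238
```

```text
(285, 277, 70, 58) 1563.5
[[597.12830892 135.36029752  69.        ]] [[615.7394194  137.06335742  69.        ]
 [577.48087544 133.56240609  69.        ]]
t 13.325 pos [607.7  31.7 184.4] yaw -3.0489 tilt [-0. -0. -1.] j6 -1.61 f [0.7 0.5 0.7] grip 39.8
tool d [-107.6    0.2   64.4] turn -6.2869
```

```bash
python3 nudge.py '[[-53,0.2,0,0,40],[-53,0.2,0,-0.004,40],[0,0,40,0,40],[0,0,45,0,40],[0,0,0,0,40]]'; python3 nudge.py '[[0,0,0,0,40]]'; python3 t.py 597.3 137.5 75.5 3.238
```

```text
time_s: 13.95
position: [595.1, 137.0, 96.3]
tcp_rot: [0.003, 0.741, -0.672, -0.002]
ft_force: [-1.0, 0.7, -0.4]
grip_width: 40.0
gripper_force: 0.0
time_s: 14.08
position: [597.9, 137.3, 101.7]
tcp_rot: [-0.001, 0.741, -0.671, 0.0]
ft_force: [0.1, 0.0, 0.5]
grip_width: 39.8
gripper_force: 0.0
t 14.075 pos [597.9 137.3 101.7] yaw -3.0431 tilt [ 0.002  0.    -1.   ] j6 -1.44 f [0.1 0.  0.5] grip 39.8
tool d [-0.3  0.6 26.2] turn -6.2811
```

```bash
python3 nudge.py '[[0,0,15,0,40],[0,0,10,0,40],[0,0,0,0,40],[0,0,0,0,40]]'; python3 nudge.py '[[0,0,0,0,6],[0,0,0,0,6],[0,0,0,0,6],[0,0,0,0,6],[0,0,0,0,6]]'; python3 t.py 597.3 137.5 75.5 3.238
```

```text
time_s: 14.58
position: [597.4, 137.3, 75.0]
tcp_rot: [-0.0, 0.741, -0.671, 0.0]
ft_force: [0.1, 0.2, 1.0]
grip_width: 39.9
gripper_force: 0.0
time_s: 15.2
position: [597.4, 137.3, 75.3]
tcp_rot: [-0.0, 0.741, -0.671, 0.0]
ft_force: [-2.3, -1.2, 5.5]
grip_width: 10.8
gripper_force: 58.9
t 15.2 pos [597.4 137.3  75.3] yaw -3.0422 tilt [ 0.001  0.    -1.   ] j6 -1.44 f [-2.3 -1.2  5.5] grip 10.8
tool d [-0.2  0.1 -0.2] turn -6.2802
```

```bash
python3 nudge.py '[[0,0,-1,0.1,6],[0,0,-0.6,0.18,6],[0,0,-0.6,0.18,6],[0,0,-0.6,0.18,6],[0,0,0,0,6]]'; python3 t.py
```

```text
time_s: 15.82
position: [596.1, 137.4, 77.4]
tcp_rot: [-0.001, -0.492, 0.871, 0.001]
ft_force: [-8.1, 0.0, 4.1]
grip_width: 10.8
gripper_force: 59.3
t 15.825 pos [596.1 137.4  77.4] yaw 2.5987 tilt [-0.002  0.    -1.   ] j6 -0.8 f [-8.1  0.   4.1] grip 10.8
```

```bash
python3 nudge.py '[[0,0,-0.7,0.18,6],[0,0,-0.6,0.18,6],[0,0,-0.6,0.18,6],[0,0,-0.6,0.18,6],[0,0,0,0,6]]'; python3 nudge.py '[[0,0,-0.6,0.18,6],[0,0,-0.6,0.18,6],[0,0,-0.6,0.18,6],[0,0,0,0,6],[0,0,0,0,6]]'; python3 t.py; python3 -c "
from h import *
snap('top','t6.png');snap('scene','s6.png');snap('wrist','w6.png')
a=[cv2.imread('pics/'+f) for f in('w6.png',)]
t=cv2.imread('pics/t6.png')[140:240,240:400];s=cv2.imread('pics/s6.png')[160:260,280:400]
cv2.imwrite('pics/c6.png',np.hstack([cv2.resize(a[0],(480,300)),cv2.resize(s,(320,300))]))"
```

```text
time_s: 16.45
position: [595.0, 138.4, 79.7]
tcp_rot: [-0.002, -0.154, 0.988, 0.001]
ft_force: [-13.6, 5.7, 5.0]
grip_width: 10.5
gripper_force: 59.5
time_s: 17.08
position: [595.0, 139.3, 81.4]
tcp_rot: [-0.002, 0.114, 0.994, 0.001]
ft_force: [-13.5, 10.9, 5.4]
grip_width: 10.9
gripper_force: 59.3
t 17.075 pos [595.  139.3  81.4] yaw 1.3429 tilt [-0.005  0.003 -1.   ] j6 0.46 f [-13.5  10.9   5.4] grip 10.9
```

View pics/c6.png

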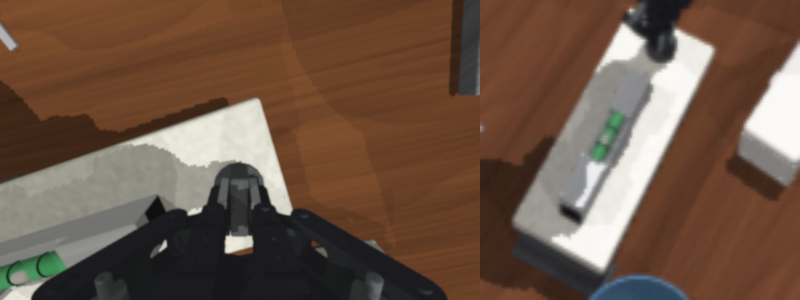

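Left: wrist view with the knob gripped (240,195), vial and bubble visible at bottom left. Right: scene view with the level in place, bubble near the middle. I'll let it settle, then measure in the wrist view.

```bash
python3 nudge.py '[[0,0,0,0,6],[0,0,0,0,6],[0,0,0,0,6],[0,0,0,0,6],[0,0,0,0,6]]' >/dev/null;python3 nudge.py '[[0,0,0,0,6],[0,0,0,0,6],[0,0,0,0,6],[0,0,0,0,6],[0,0,0,0,6]]' >/dev/null; python3 -c "
from h import *
d=snap('wrist','w7.png')
a=cv2.imread('pics/w7.png')[300:400,0:130]
cv2.imwrite('pics/c7.png',cv2.resize(a,None,fx=6,fy=6,interpolation=cv2.INTER_CUBIC))"
```

```text
(no output)
```

View pics/c7.png

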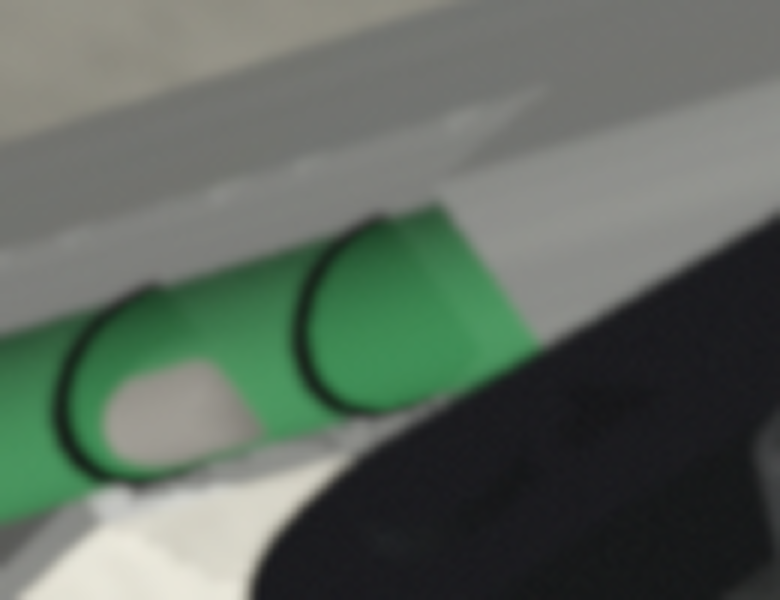

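```bash
python3 nudge.py '[[2.5,1.3,-0.3,0.1,6],[0,0,0,0,6],[0,0,0,0,6],[0,0,0,0,6]]'; python3 t.py
```

```text
time_s: 19.02
position: [594.8, 139.7, 81.8]
tcp_rot: [-0.001, 0.163, 0.987, 0.0]
ft_force: [-3.2, 5.1, -0.4]
grip_width: 10.6
gripper_force: 58.9
t 19.025 pos [594.8 139.7  81.8] yaw 1.2436 tilt [-0.001  0.001 -1.   ] j6 0.56 f [-3.2  5.1 -0.4] grip 10.6
```

```bash
python3 nudge.py '[[0,0,0,0,30],[0,0,0,0,30],[0,0,0,0,30],[0,0,-30,0,30],[0,0,-50,0,30]]'; python3 nudge.py '[[0,0,-22,0.18,30],[0,0,0,0.18,30],[0,0,0,0.18,30],[0,0,0,0.18,30],[0,0,0,0.18,30]]';python3 nudge.py '[[0,0,0,0.18,30],[0,0,0,0.07,30],[-52,0,0,0,30],[-53,0,0,0,30],[-53,0,0,0,30]]'; python3 nudge.py '[[0,0,0,0,30],[0,0,0,0,30],[0,0,0,0,30]]'; python3 t.py 612.2 -18 184 0.096
cat > bub.py <<'E'
from h import *
d=snap('wrist')
im=d['image'].astype(int); h=cv2.cvtColor(d['image'],cv2.COLOR_RGB2HSV)
gm=((h[...,0]>50)&(h[...,0]<85)&(h[...,1]>90)); gm[:, :280]=0;gm[:,360:]=0;gm[:150]=0;gm[260:]=0
ys,xs=np.nonzero(gm); c=int(round(np.median(xs))); print('col',c,'rows',ys.min(),ys.max())
p=im[:,c-2:c+3].mean(1); rows=np.arange(ys.min()+3,ys.max()-2)
G=p[rows,1];S=p[rows].min(1)
dark=rows[G<125]; w=np.maximum(125-G,0)
grp=np.split(np.arange(len(rows)),np.nonzero(np.diff((G<125).astype(int)))[0]+1)
L=[(rows[g]*w[g]).sum()/w[g].sum() for g in grp if G[g[0]]<125]
red=p[rows,0]; i=np.nonzero(red>140)[0]; a,b=i[0],i[-1]
ea=rows[a]-(red[a]-140)/(red[a]-red[a-1]); eb=rows[b]+(red[b]-140)/(red[b]-red[b+1])
u=np.array([-.0958,.9954,0]); f=lambda y,z:float(u@cast(d,(c,y),z)[0])
print('lines',np.round(L,2),'bubble',ea,eb,'G max dark',G.min())
zt=70.4-.0+float(0)  # shelf top when nearly level
for z in(zt+36,zt+39): print('bubble mid - line mid mm (+ = foot)',(f(ea,z)+f(eb,z))/2-np.mean([f(y,z) for y in L]),'bubble len',f(ea,z)-f(eb,z),'lines',[round(f(y,z),1) for y in L])
E
python3 bub.py
```

```text
time_s: 19.65
position: [594.3, 138.7, 161.4]
tcp_rot: [-0.002, 0.164, 0.986, -0.001]
ft_force: [0.5, -0.2, 0.0]
grip_width: 29.4
gripper_force: 0.0
time_s: 20.27
position: [595.2, 139.0, 184.2]
tcp_rot: [0.0, 0.579, 0.815, 0.0]
ft_force: [0.4, 0.2, 0.6]
grip_width: 29.9
gripper_force: 0.0
time_s: 20.9
position: [609.6, -19.8, 184.4]
tcp_rot: [0.0, 0.674, 0.739, 0.0]
ft_force: [0.8, 0.3, -0.4]
grip_width: 30.1
gripper_force: 0.0
time_s: 21.28
position: [609.5, -17.2, 184.2]
tcp_rot: [-0.0, 0.674, 0.739, 0.0]
ft_force: [-0.9, 1.3, 0.0]
grip_width: 30.0
gripper_force: 0.0
t 21.275 pos [609.5 -17.2 184.2] yaw 0.0923 tilt [ 0.  0. -1.] j6 1.45 f [-0.9  1.3  0. ] grip 30.0
tool d [-1.   2.6  0.2] turn -0.0037
col 322 rows 168 241
lines [191.75 219.6 ] bubble 199.08860759493672 215.1875 G max dark 83.6
bubble mid - line mid mm (+ = foot) -1.1241785784781229 bubble len 13.649895715722423 lines [-60.6, -84.1]
bubble mid - line mid mm (+ = foot) -1.1088072847564945 bubble len 13.463255834538913 lines [-59.8, -83.0]
```

```bash
python3 - <<'E'
from h import *
d=snap('wrist'); u=np.array([-.0958,.9954,0]); print(u@d['o'],d['o'], np.array(d['K'])@((np.array([612,-16,105])-d['o'])@d['Rm']*[1,-1,-1]))
E
python3 nudge.py '[[-40,2.6,0,0,30],[-27,0,0,0,30],[0,0,0,0,30],[0,0,0,0,30]]'; sed -i 's/gm\[:150\]=0;gm\[260:\]=0/gm[:60]=0;gm[260:]=0/' bub.py; python3 bub.py; python3 -c "
from h import *
d=snap('wrist','w8.png');u=np.array([-.0958,.9954,0]); print(u@d['o'])"
```

```text
-2.8858771512203276 [602.68965178  55.10527576 325.80808703] [74630.83737154 48285.69588192   232.06757644]
time_s: 21.88
position: [618.1, -83.8, 184.2]
tcp_rot: [-0.0, 0.674, 0.739, 0.0]
ft_force: [0.6, -0.9, 0.7]
grip_width: 29.8
gripper_force: 0.0
col 319 rows 73 161
lines [101.95 135.09] bubble 110.63157894736842 129.88059701492537 G max dark 87.4
bubble mid - line mid mm (+ = foot) -1.1121484020880814 bubble len 13.714178813432554 lines [-60.2, -83.7]
bubble mid - line mid mm (+ = foot) -1.0969384500590706 bubble len 13.526621108473279 lines [-60.3, -83.5]
-70.01411963961765
```

Bubble reads −1.1 mm (to the pivot) both obliquely and from straight above, so another 0.14 rad clockwise.

```bash
python3 nudge.py '[[56,0,0,0,30],[56,0,0,0,30],[56,0,0,0,30],[55,0,0,0,30],[0,0,0,-0.18,30]]'; python3 nudge.py '[[0,0,0,-0.18,30],[0,0,0,-0.18,30],[0,0,0,-0.18,30],[0,0,0,-0.18,30],[0,0,0,-0.18,30]]'; python3 nudge.py '[[0,0,0,-0.07,30],[0,0,0,0,30],[0,0,0,0,30]]'; python3 t.py 594.8 139.7 82 1.2436
```

```text
time_s: 22.6
position: [596.9, 142.0, 184.2]
tcp_rot: [-0.0, 0.602, 0.799, 0.0]
ft_force: [0.6, -2.0, -0.2]
grip_width: 30.0
gripper_force: 0.0
time_s: 23.22
position: [597.5, 138.3, 184.3]
tcp_rot: [0.0, 0.195, 0.981, 0.0]
ft_force: [0.7, -0.5, -0.2]
grip_width: 30.5
gripper_force: 0.0
time_s: 23.6
position: [597.7, 137.8, 184.3]
tcp_rot: [0.0, 0.165, 0.986, 0.0]
ft_force: [0.1, 0.1, 0.5]
grip_width: 29.7
gripper_force: 0.0
t 23.6 pos [597.7 137.8 184.3] yaw 1.24 tilt [ 0.  0. -1.] j6 0.56 f [0.1 0.1 0.5] grip 29.7
tool d [  3.4   0.8 102.3] turn -0.0036
```

```bash
python3 nudge.py '[[3.4,0.8,40,-0.004,30],[0,0,45,0,30],[0,0,17,0,30],[0,0,0,0,30],[0,0,0,0,30]]'; python3 nudge.py '[[0,0,0,0,6],[0,0,0,0,6],[0,0,0,0,6],[0,0,0,0,6]]'; python3 t.py; python3 nudge.py '[[0,0,-0.4,0.14,6],[0,0,0,0,6],[0,0,0,0,6]]'; python3 t.py
```

```text
time_s: 24.22
position: [595.9, 139.5, 84.2]
tcp_rot: [0.001, 0.162, 0.987, 0.0]
ft_force: [0.2, 0.1, -0.0]
grip_width: 30.0
gripper_force: 0.0
time_s: 24.72
position: [595.8, 139.4, 84.1]
tcp_rot: [0.001, 0.162, 0.987, 0.001]
ft_force: [-0.9, 0.8, 7.0]
grip_width: 10.4
gripper_force: 58.7
t 24.725 pos [595.8 139.4  84.1] yaw 1.2448 tilt [ 0.003  0.001 -1.   ] j6 0.56 f [-0.9  0.8  7. ] grip 10.4
time_s: 25.1
position: [595.9, 139.5, 84.5]
tcp_rot: [0.001, 0.231, 0.973, 0.001]
ft_force: [-1.2, 1.3, 6.8]
grip_width: 11.3
gripper_force: 58.8
t 25.1 pos [595.9 139.5  84.5] yaw 1.1048 tilt [ 0.003  0.001 -1.   ] j6 0.7 f [-1.2  1.3  6.8] grip 11.3
```

Turned exactly 0.14. Release, lift, and look straight down on the vial again.

```bash
python3 nudge.py '[[0,0,0,0,30],[0,0,0,0,30],[0,0,0,0,30],[0,0,-30,0,30],[0,0,-50,0,30]]'; python3 nudge.py '[[0,0,-20,0.18,30],[0,0,0,0.18,30],[0,0,0,0.18,30],[0,0,0,0.18,30],[0,0,0,0.18,30]]';python3 nudge.py '[[0,0,0,0.11,30],[-56,0,0,0,30],[-56,0,0,0,30],[-56,0,0,0,30],[-55,0,0,0,30]]'; python3 nudge.py '[[0,0,0,0,30],[0,0,0,0,30],[0,0,0,0,30],[0,0,0,0,30]]'; python3 t.py; python3 bub.py; python3 nudge.py '[[0,0,0,0,0],[0,0,0,0,0],[0,0,0,0,0],[0,0,0,0,0]]'; python3 bub.py
```

```text
time_s: 25.72
position: [593.9, 139.0, 161.5]
tcp_rot: [-0.002, 0.231, 0.973, -0.001]
ft_force: [2.0, -0.7, 0.6]
grip_width: 29.8
gripper_force: 0.0
time_s: 26.35
position: [594.9, 139.2, 182.4]
tcp_rot: [-0.0, 0.633, 0.774, -0.0]
ft_force: [-0.3, -0.3, 0.5]
grip_width: 30.4
gripper_force: 0.0
time_s: 26.98
position: [616.0, -84.5, 182.5]
tcp_rot: [-0.0, 0.673, 0.74, 0.0]
ft_force: [-0.1, -0.4, -0.3]
grip_width: 30.0
gripper_force: 0.0
time_s: 27.48
position: [616.1, -81.6, 182.7]
tcp_rot: [-0.0, 0.672, 0.74, 0.0]
ft_force: [-0.1, -0.7, 0.2]
grip_width: 29.9
gripper_force: 0.0
t 27.475 pos [616.1 -81.6 182.7] yaw 0.0967 tilt [ 0.  0. -1.] j6 1.34 f [-0.1 -0.7  0.2] grip 29.9
col 322 rows 76 164
lines [104.93 138.08] bubble 112.08264462809917 131.36574074074073 G max dark 87.2
bubble mid - line mid mm (+ = foot) -0.030867904972907922 bubble len 13.682856713980485 lines [-59.9, -83.4]
bubble mid - line mid mm (+ = foot) -0.03044283500693723 bubble len 13.49443539277624 lines [-60.0, -83.2]
time_s: 28.02
position: [616.1, -82.8, 182.6]
tcp_rot: [-0.0, 0.673, 0.74, -0.0]
ft_force: [0.4, -0.0, 0.1]
grip_width: -0.1
gripper_force: 0.0
col 322 rows 74 162
lines [103.06 136.32] bubble 110.29387755102042 129.61611374407582 G max dark 82.4
bubble mid - line mid mm (+ = foot) -0.0641943148248032 bubble len 13.65766621199495 lines [-59.9, -83.3]
bubble mid - line mid mm (+ = foot) -0.06330988941196836 bubble len 13.469500217685919 lines [-60.0, -83.2]
```

Bubble centred within 0.1 mm. Now press with closed fingertips on the solid top, pivot side.

```bash
python3 t.py 617.8 -72 114 0.096; python3 nudge.py '[[9.5,2.8,0,0,0],[0,0,35,0,0],[0,0,28,0,0],[0,0,0,0,0],[0,0,0,0,0]]'; python3 nudge.py '[[0,0,2,0,0],[0,0,0,0,0]]'; python3 t.py 617.8 -72 110 0.096
```

```text
t 28.075 pos [616.1 -82.8 182.6] yaw 0.0949 tilt [-0. -0. -1.] j6 1.34 f [ 0.5 -0.1  0.1] grip -0.3
tool d [10.6  2.7 68.6] turn -0.0011
time_s: 28.7
position: [618.5, -72.8, 121.0]
tcp_rot: [0.001, 0.673, 0.74, 0.0]
ft_force: [0.7, 0.4, -0.9]
grip_width: 0.1
gripper_force: 0.0
time_s: 28.95
position: [618.3, -73.1, 118.4]
tcp_rot: [0.0, 0.673, 0.74, 0.0]
ft_force: [0.5, 0.3, -0.2]
grip_width: -0.1
gripper_force: 0.0
t 28.95 pos [618.3 -73.1 118.4] yaw 0.095 tilt [ 0.001 -0.    -1.   ] j6 1.36 f [ 0.5  0.3 -0.2] grip -0.1
tool d [ 1.1 -0.4  8.4] turn -0.001
```

```bash
python3 nudge.py '[[0,0,4,0,0],[0,0,0,0,0],[0,0,0,0,0]]'; python3 nudge.py '[[0,0,1.5,0,0],[0,0,0,0,0],[0,0,0,0,0]]'; python3 nudge.py '[[0,0,1.5,0,0],[0,0,0,0,0],[0,0,0,0,0]]'
```

```text
time_s: 29.32
position: [617.9, -73.1, 113.5]
tcp_rot: [-0.0, 0.673, 0.74, -0.0]
ft_force: [-0.6, 0.1, -0.2]
grip_width: 0.2
gripper_force: 0.0
time_s: 29.7
position: [618.0, -73.0, 112.1]
tcp_rot: [0.0, 0.673, 0.74, 0.0]
ft_force: [0.3, 0.6, 0.3]
grip_width: 0.1
gripper_force: 0.0
time_s: 30.08
position: [618.0, -73.1, 110.5]
tcp_rot: [-0.0, 0.673, 0.74, -0.0]
ft_force: [-0.2, 0.7, -0.5]
grip_width: 0.2
gripper_force: 0.0
```

```bash
python3 nudge.py '[[0,0,0.7,0,0],[0,0,0,0,0],[0,0,0,0,0]]'; python3 nudge.py '[[0,0,0.7,0,0],[0,0,0,0,0],[0,0,0,0,0]]'
```

```text
time_s: 30.45
position: [618.1, -73.1, 110.1]
tcp_rot: [0.0, 0.673, 0.74, 0.0]
ft_force: [1.4, 0.4, 2.1]
grip_width: -0.3
gripper_force: 1.0
time_s: 30.82
position: [618.4, -73.1, 110.1]
tcp_rot: [0.001, 0.673, 0.74, 0.0]
ft_force: [-0.1, -0.8, 5.6]
grip_width: 0.3
gripper_force: 2.8
```

```bash
python3 nudge.py '[[0,0,0.9,0,0],[0,0,0,0,0],[0,0,0,0,0],[0,0,0,0,0],[0,0,0,0,0]]'; python3 nudge.py '[[0,0,0,0,0],[0,0,0,0,0],[0,0,0,0,0],[0,0,0,0,0],[0,0,0,0,0]]'; python3 -c "
from h import *
for n in('top','scene','wrist'): snap(n,n+'9.png')
print(sensors.sense()['ft_force'])
s=cv2.imread('pics/scene9.png')[130:330,160:460];w=cv2.imread('pics/wrist9.png');w0=cv2.imread('pics/top9.png')[80:280,200:520]
w=cv2.resize(w,(480,300)); cv2.imwrite('pics/c9.png',np.vstack([np.hstack([w,cv2.resize(w0,(320,300))]),cv2.resize(s,(800,300))]))"
```

```text
time_s: 31.45
position: [618.8, -73.2, 110.1]
tcp_rot: [0.001, 0.673, 0.74, 0.001]
ft_force: [-0.2, -0.1, 9.0]
grip_width: -0.0
gripper_force: 4.9
time_s: 32.08
position: [618.9, -73.2, 110.0]
tcp_rot: [0.001, 0.673, 0.74, 0.001]
ft_force: [0.1, 0.5, 9.7]
grip_width: 0.3
gripper_force: 4.8
[ 0.48562207 -0.77995168  8.98769595]
```

View pics/c9.png

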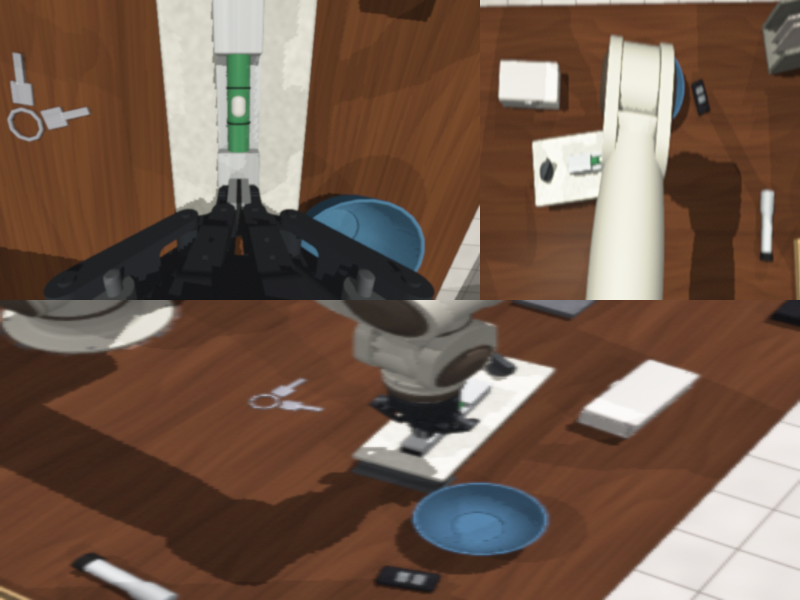

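The wrist view shows the fingertips on the solid top and the bubble between the lines (238,107 in the crop). The press reads 9–9.7 N and nothing else has moved. A quick bubble check, then hand in.

```bash
python3 bub.py; python3 -c "
from workcell import r, cams, ticket, sensors
print(sensors.sense()['ft_force']); print(ticket.job_done())"
```

```text
col 317 rows 73 202
lines [116.91 165.06] bubble 127.76495726495726 155.5427135678392 G max dark 63.4
bubble mid - line mid mm (+ = foot) -0.14306742749923274 bubble len 13.652145880681772 lines [-60.0, -83.6]
bubble mid - line mid mm (+ = foot) -0.1401104048541839 bubble len 13.369973304936636 lines [-59.9, -83.1]
[ 0.46260052 -0.27849215 10.56007628]
the job is handed in; nothing more can be done
None
```

The job is handed in at about 32 s: the level stands centred on the shelf, the bubble is within about 0.15 mm of the middle between the lines, the fingertips are still pressing at about 10 N, and the other things on the console look unmoved in the last pictures.

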